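# Cap the tessera canisters and slide their carriage home

## Robot

A 6-joint arm with a two-finger parallel gripper is mounted at the origin on the work surface. World frame = base frame: x ahead of the robot, y to its left, z up, the work surface at z = 0. Lengths are in mm, angles in rad, forces in N, time in s.
With the tool pointing down it reaches from about 300 to 1000 mm from the base axis. Payload 5.1 kg.
Tool frame: the origin (TCP) lies midway between the tips of the shut fingers; the grasp point (between the pads) lies 19 mm behind it; z points along the fingers, y is the direction in which the jaws open and shut (so a half turn about z gives the same grasp; the last joint's range is limited). The gripper opens to 95 mm and grips with 3 to 60 N. Pads are 20 mm wide; open, the fingers measure 119 mm over their backs; the gripper's body (75 mm by 180 mm) begins 59 mm behind the grasp point.
Start: joints at [1.18, 0.124, 1.65, -0, 1.367, -0.083], TCP at [196.947, 619.432, 214.656] pointing down, gripper open.
Joint ranges: [-2.61, 2.61], [-1.02, 2.33], [0.03, 2.71], [-1.35, 4.49], [0.32, 2.68], [-2.91, 2.91]. Speed limits (rad/s): [2.57, 2.57, 3.14, 3.14, 3.14, 3.14].

## Interface

Orientations are given as a 3x3 rotation matrix whose columns are the frame's x, y, z axes.
In Python, from station import manip gives the robot as it stands.
- The arm moves only by the shell command python3 -m jog 'ROWS' [FORCE]. ROWS is JSON, a list that holds one entry, the list of rows, each a list of 7 numbers: the shift along the world's x, y, z in m, then the turn, a rotation vector about the world's x, y, z in degrees, then the closure, from 0 (fully open) to 1 (shut). A call has 1 to 10 rows; each row is the pose to reach, as a shift and turn from the pose commanded when the call began; what a row does not reach only later rows make up. A row lasts 1/8 s, in which the tool goes at most 62.5 mm and 10.7 degrees, less where a joint would pass 70% of its speed; a pose out of reach is approached as far as the arm can. A call with a gripper value outside its range is refused whole. The fingers move at their own pace and stop on an object; FORCE is the grip in N (left out, the last holds). Time passes only in rows, so rows that repeat a pose let the fingers close. It gives the time, the measured TCP pose, the force and the opening at its end, in the units of the state.
- manip.observe(): the state, without advancing time (a new reading comes with each control period).
- manip.get_image(name): name is "side" or "top"; returns a dict with "frame" (480x640x3 uint8, red, green, blue), "z_map" (480x640 float32, mm along the optical axis (not along the pixel's ray), 0 where there is no reading), "mtx" (3x3 intrinsics, pixels), "xyz" and "attitude" of the camera in the world. Camera axes: x right, y down, z forward; pixel columns grow to the right and rows downward; lengths in mm; the calibration is good to about 2 mm. A picture is of the moment at which its call begins.
- manip.job_done(): hands the job in, once; it reports no verdict.
The state is a dict: "time_s": time; "joint_pos": joint angles; "joint_vel": joint speeds; "effort": joint torques, N m; "tcp_pos": TCP position; "ee_rot": TCP orientation; "wrist_force": force on the tool from outside, world axes, zero at the start; "wrist_torque": the same for the moment, N m; "width": finger opening in mm.
Only numpy, scipy, OpenCV 4.12 (cv2) and the standard library are available. Lean on these libraries where they do the work, as an engineer would, in place of code of your own. Each camera call takes 0.05 s, during which the arm holds its last target.

## Task

Close up the sorting alcove: press the popped-up cap of every canister on the lazy susan down until it snaps fully home, and stand each canister upright on the floor of a bay of its own in the pine carriage. When all are capped and loaded, push the carriage in under the keeper bar until its detent draws it fully home. Leave the cork block, glass rondel, hammer head and ochre tile where they are.

Things in the scene. Friction and masses are not known exactly. Their poses are not given: they have to be found in the camera images.
- canister1: Square white plastic canister for tesserae, 50 x 50 mm across and 72 mm tall without its cap, about 0.3 kg; origin at the centre of its underside, z up through the cap, x and y square to the side walls. At the start it stands on the lazy susan. All canisters are alike; one that is absent reads None.
- cap1 (a joint): Black round cap (42 mm across, 18 mm high) of canister1, sliding along the canister's z on its neck, captive: 0 = snapped fully home (cap top 90 mm above the canister's underside), 0.0135 = popped up, as at the start. An over-centre detent holds it at either end: pressing takes up to about 8 N over the first half of the travel, after which it snaps down by itself.
- canister2: Square white plastic canister for tesserae, 50 x 50 mm across and 72 mm tall without its cap, about 0.3 kg; origin at the centre of its underside, z up through the cap, x and y square to the side walls. At the start it stands on the lazy susan. All canisters are alike; one that is absent reads None.
- cap2 (a joint): Black round cap (42 mm across, 18 mm high) of canister2, sliding along the canister's z on its neck, captive: 0 = snapped fully home (cap top 90 mm above the canister's underside), 0.0135 = popped up, as at the start. An over-centre detent holds it at either end: pressing takes up to about 8 N over the first half of the travel, after which it snaps down by itself.
- canister3: Square white plastic canister for tesserae, 50 x 50 mm across and 72 mm tall without its cap, about 0.3 kg; origin at the centre of its underside, z up through the cap, x and y square to the side walls. At the start it stands on the lazy susan. All canisters are alike; one that is absent reads None.
- cap3 (a joint): Black round cap (42 mm across, 18 mm high) of canister3, sliding along the canister's z on its neck, captive: 0 = snapped fully home (cap top 90 mm above the canister's underside), 0.0135 = popped up, as at the start. An over-centre detent holds it at either end: pressing takes up to about 8 N over the first half of the travel, after which it snaps down by itself.
- canister4: Square white plastic canister for tesserae, 50 x 50 mm across and 72 mm tall without its cap, about 0.3 kg; origin at the centre of its underside, z up through the cap, x and y square to the side walls. At the start it stands on the lazy susan. All canisters are alike; one that is absent reads None.
- cap4 (a joint): Black round cap (42 mm across, 18 mm high) of canister4, sliding along the canister's z on its neck, captive: 0 = snapped fully home (cap top 90 mm above the canister's underside), 0.0135 = popped up, as at the start. An over-centre detent holds it at either end: pressing takes up to about 8 N over the first half of the travel, after which it snaps down by itself.
- turntable: Lazy-susan disc of varnished pine, 360 mm across; origin on its axis at shelf level. Its top face is 30 mm above the shelf, a gallery rim 12 mm wide stands 12 mm above that. It turns about the vertical, with some friction.
- rack: Fixed steel base (210 x 400 mm, 10 mm thick) of the sliding carriage; origin at the centre of its underside, x along the slide (pointing inwards, away from the robot), y along the row of bays.
- carriage (a joint): Slide of the pine carriage along the rack's +x: 0 = fully out (towards the robot), 0.100 = fully home under the keeper bar. It starts 0 to 20 mm in. About 1.2 N of friction; from about 73 mm a spring detent resists with up to a further 5 N until about 88 mm, after which it draws the carriage home by itself and holds it there.
- row (a point): Reference point fixed to the carriage, which has four bays in a row along y; it lies at the centre of the row on the bay floor (30 mm above the shelf), with axes as the rack's. Bay pitch 82 mm; each bay is 68 mm (x) by 64 to 68 mm (y) inside, with walls 13 mm above the floor. At joint value 0 this point is 55 mm on the -x side of the rack's origin, at 0.100 it is 45 mm on the +x side.
- push_tab (a point): Centre of the front (-x) face of the upright steel push tab on the carriage's front, midway along y; the tab is 44 mm wide and 8 mm thick, and its top is 21 mm above this point, its foot 59 mm below. Push it along the rack's +x; behind it is a gap of 23 mm to the low front wall of the carriage, 38 mm to a canister in the next bay, so it can also be hooked from behind to draw the carriage out again.
- keeper (a point): Middle of the underside of the fixed keeper bar (20 mm wide in x, 10 mm high, 400 mm long in y, with a post 20 x 16 mm at each end, 192 mm either side of the middle), 128 mm above the shelf, 45 mm on the +x side of the rack's origin, so over the row of bays when the carriage is home. A canister in a bay passes 8 mm beneath it if its cap is home; a popped cap catches on it. Bays cannot be loaded from above when the carriage is home.
- bay1 (a point): Centre of the floor of bay 1 of the carriage (bay 1 at -y, bay 4 at +y); moves with the carriage.
- bay2 (a point): Centre of the floor of bay 2 of the carriage (bay 1 at -y, bay 4 at +y); moves with the carriage.
- bay3 (a point): Centre of the floor of bay 3 of the carriage (bay 1 at -y, bay 4 at +y); moves with the carriage.
- bay4 (a point): Centre of the floor of bay 4 of the carriage (bay 1 at -y, bay 4 at +y); moves with the carriage.
- cork_block: Bystander: round cork sanding block, 60 mm across, 26 mm high, at the middle of the lazy susan; origin at the centre of its underside.
- rondel: Bystander: indigo glass rondel, 90 mm across, 16 mm high, on the shelf; origin at the centre of its underside.
- hammer_head: Bystander: steel mosaic hammer head, 119 mm long, lying on the shelf; origin under its middle.
- ochre_tile: Bystander: ochre stoneware tile with a chipped corner, 90 x 90 x 12 mm, flat on the shelf; origin under its middle.

How it is judged (in metres and radians):
On the way, in this order (a step that is already met when the one before it is completed fails the run):
1. every canister present is capped and stands in a bay, the carriage not yet home (value of joint each of cap1, cap2, cap3, cap4 below 0.003 m and x of canister1 in the frame of row between -0.014 and 0.014 m and y of canister1 in the frame of row between -0.14 and 0.14 m and z of canister1 in the frame of row between -0.006 and 0.006 m and angle between each of canister1, canister2, canister3, canister4's own z axis and vertical below 0.1 rad and x of canister2 in the frame of row between -0.014 and 0.014 m and y of canister2 in the frame of row between -0.14 and 0.14 m and z of canister2 in the frame of row between -0.006 and 0.006 m and x of canister3 in the frame of row between -0.014 and 0.014 m and y of canister3 in the frame of row between -0.14 and 0.14 m and z of canister3 in the frame of row between -0.006 and 0.006 m and x of canister4 in the frame of row between -0.014 and 0.014 m and y of canister4 in the frame of row between -0.14 and 0.14 m and z of canister4 in the frame of row between -0.006 and 0.006 m and not (value of joint carriage above 0.095 m)), for 0.2 s.
2. the loaded carriage is pushed home (value of joint carriage above 0.095 m and value of joint each of cap1, cap2, cap3, cap4 below 0.003 m and x of canister1 in the frame of row between -0.014 and 0.014 m and y of canister1 in the frame of row between -0.14 and 0.14 m and z of canister1 in the frame of row between -0.006 and 0.006 m and angle between each of canister1, canister2, canister3, canister4's own z axis and vertical below 0.1 rad and x of canister2 in the frame of row between -0.014 and 0.014 m and y of canister2 in the frame of row between -0.14 and 0.14 m and z of canister2 in the frame of row between -0.006 and 0.006 m and x of canister3 in the frame of row between -0.014 and 0.014 m and y of canister3 in the frame of row between -0.14 and 0.14 m and z of canister3 in the frame of row between -0.006 and 0.006 m and x of canister4 in the frame of row between -0.014 and 0.014 m and y of canister4 in the frame of row between -0.14 and 0.14 m and z of canister4 in the frame of row between -0.006 and 0.006 m), for 0.2 s.
At the end, for the whole second after the job is handed in: Every canister present has its cap home (within 3 mm), stands upright (within 0.1 rad) on the floor of a bay (centre within 14 mm of the row's line, within 6 mm in height) at rest, and the carriage is home (within 5 mm) (all of step 2 and linear speed of each of canister1, canister2, canister3, canister4 below 0.02 m/s); the robot touches nothing.
It fails at once if the cork block is pushed more than 50 mm from its place (distance of cork_block from where it was at the start of the episode above 0.05 m).
It fails at once if the rondel is pushed more than 50 mm from its place (distance of rondel from where it was at the start of the episode above 0.05 m).
It fails at once if the hammer head is pushed more than 50 mm from its place (distance of hammer_head from where it was at the start of the episode above 0.05 m).
It fails at once if the ochre tile is pushed more than 50 mm from its place (distance of ochre_tile from where it was at the start of the episode above 0.05 m).
Of canister1, canister2, canister3, canister4 only 3 to 4 are there at a start; the rules pass over those that are not, and their reading is None.
At some moment in a run one of canister1, canister2, canister3, canister4 may be knocked a few centimetres aside while the robot is not near it.
Once in a run the grip may slacken for a moment while it holds something.
It also fails if it takes over 208 s, if anything falls off the work surface, if the arm or the gripper's body presses on something with over 40 N, if the wrist force passes 120 N, or if a joint passes its speed limit or range.

## Working session

There is one attempt and no reset: what is moved stays moved. The work goes in short steps, Python scripts to look and compute and a shell command to move; the robot and the scene stay as the last step left them, time stands still between calls to the robot, and variables do not carry over. Pictures are saved under pics/ and viewed, and the job is handed in when it is done.

```bash
ls; mkdir -p pics; cat > h.py <<'E'
from station import manip
import numpy as np, cv2
def snap(name,tag):
    r=manip.get_image(name); np.savez(f'pics/{tag}.npz',**r)
    cv2.imwrite(f'pics/{tag}.png',cv2.cvtColor(r['frame'],cv2.COLOR_RGB2BGR)); return r
def load(tag): return dict(np.load(f'pics/{tag}.npz'))
def world(r):
    K=r['mtx'];z=r['z_map'];v,u=np.mgrid[0:480,0:640]
    p=np.stack([(u-K[0,2])/K[0,0]*z,(v-K[1,2])/K[1,1]*z,z],-1)
    return p@np.array(r['attitude']).T+np.array(r['xyz'])
def ray(r,u,v,h):
    K=r['mtx'];d=np.array(r['attitude'])@np.array([(u-K[0,2])/K[0,0],(v-K[1,2])/K[1,1],1])
    c=np.array(r['xyz']);return c+d*(h-c[2])/d[2]
E
python3 - <<'E'
from h import *
print(manip.observe())
for n in('top','side'):
    r=snap(n,n+'0');print(n,r['mtx'],r['xyz'],r['attitude'])
E
```

```text
pics
{'time_s': 0.0, 'joint_pos': array([ 1.18040510e+00,  1.24484919e-01,  1.65164368e+00, -4.20116585e-05,
        1.36747860e+00, -8.26018296e-02]), 'joint_vel': array([-0.00040683, -0.00013007,  0.00092246,  0.00158233, -0.00337165,
        0.00222675]), 'effort': array([-3.12090478e-04, -4.17598164e+01, -3.59932494e+01,  7.74860848e-02,
        4.93098912e-02, -1.78521864e-04]), 'tcp_pos': array([196.72040347, 618.85965299, 213.41802616]), 'ee_rot': array([[-9.53008142e-01,  3.02943807e-01, -7.28584457e-04],
       [ 3.02944657e-01,  9.53006299e-01, -1.87862778e-03],
       [ 1.25226924e-04, -2.01106834e-03, -9.99997970e-01]]), 'wrist_force': array([-0.93990678,  0.01539258, -0.41226605]), 'wrist_torque': array([-0.00191007,  0.01214845,  0.03651054]), 'width': 95.34325835169241}
top [[488.96772457   0.         323.40670781]
 [  0.         488.96772457 245.42380365]
 [  0.           0.           1.        ]] [ 326.36586751   78.15474439 1386.50286762] [[ 4.46945571e-02 -9.74981738e-01  2.17745279e-01]
 [-9.99000673e-01 -4.36695342e-02  9.51981280e-03]
 [ 2.27191257e-04 -2.17953164e-01 -9.75959203e-01]]
side [[470.40779308   0.         319.76577736]
 [  0.         470.40779308 234.08607084]
 [  0.           0.           1.        ]] [ 421.21720619 -683.58879847 1072.88494328] [[ 0.96620201 -0.20243199  0.15960877]
 [-0.25778147 -0.7550122   0.60291399]
 [-0.00154251 -0.6236809  -0.78167753]]
```

View pics/top0.png

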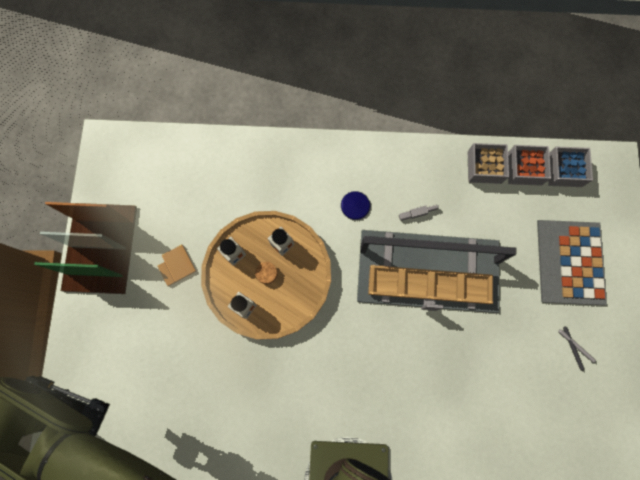

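View pics/side0.png

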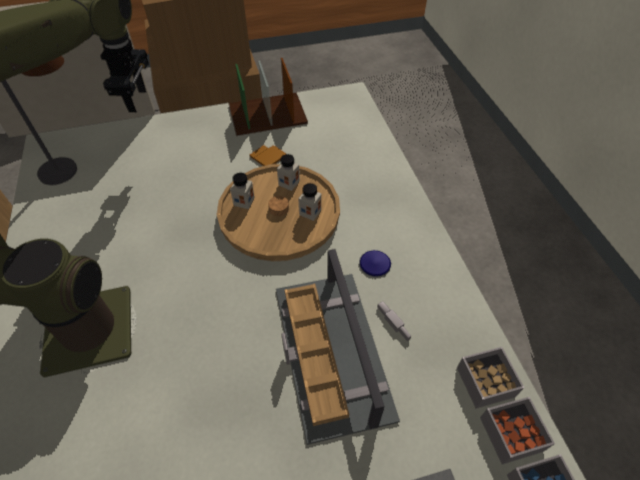

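Both views show three canisters on the turntable, with caps in the top view at about (230,247), (281,237) and (240,303). The carriage is near (432,284) with its bays empty, the keeper bar is near (435,245), and the tile, rondel and hammer are clear. Next I'll measure from depth.

```bash
cat >> h.py <<'E'
def capfind(r,lo=105,hi=150,box=(200,1000,-450,550)):
    w=world(r);f=r['frame'].astype(int);z=w[...,2]
    m=(f.max(-1)<75)&(z>lo)&(z<hi)&(w[...,0]>box[0])&(w[...,0]<box[1])&(w[...,1]>box[2])&(w[...,1]<box[3])
    n,l,s,c=cv2.connectedComponentsWithStats(m.astype(np.uint8))
    out=[]
    for i in range(1,n):
        if s[i,4]>60:
            p=w[l==i];top=np.percentile(p[:,2],80);q=p[p[:,2]>top-4]
            (cx,cy),rad=cv2.minEnclosingCircle(q[:,:2].astype(np.float32))
            out.append((s[i,4],s[i,:4].tolist(),np.round([cx,cy,rad,np.median(q[:,2])],1)))
    return out
def rectof(r,m):
    w=world(r);p=w[m][:,:2].astype(np.float32);return cv2.minAreaRect(p)
E
python3 - <<'E'
from h import *
for t in('top0','side0'):
    r=load(t);print(t)
    for c in capfind(r):print(c)
    w=world(r);f=r['frame'].astype(int);z=w[...,2];x=w[...,0];y=w[...,1]
    reg=(x>300)&(x<800)&(y<-20)&(y>-480)
    # carriage wall tops z~43 wood colour
    wood=(f[...,0]>f[...,2]+50)
    m=reg&wood&(z>25)&(z<60);print('wood',m.sum(),cv2.minAreaRect(w[m][:,:2].astype(np.float32)),np.percentile(z[m],[5,50,95]))
    m=reg&(z>30+8)&(z<60)&wood;print(' walltop',cv2.minAreaRect(w[m][:,:2].astype(np.float32)))
    m=reg&(z>120)&(z<150);print('keeper',m.sum(),cv2.minAreaRect(w[m][:,:2].astype(np.float32)),np.median(z[m]))
    m=reg&(z>60)&(z<118);print('tab?',m.sum())
    n,l,s,c=cv2.connectedComponentsWithStats(m.astype(np.uint8))
    for i in range(1,n):
        if s[i,4]>8: q=w[l==i];print('  ',s[i],q.mean(0),q.min(0),q.max(0))
    m=reg&(z>4)&(z<16);print('base',m.sum(),cv2.minAreaRect(w[m][:,:2].astype(np.float32)))
    m=(x>300)&(x<800)&(y>0)&(y<480)&wood&(z>34)&(z<50)
    print('rim',cv2.minEnclosingCircle(w[m][:,:2].astype(np.float32)))
E
```

```text
top0
(np.int32(187), [272, 229, 16, 16], array([626.7, 208. ,  19.8, 133.7]))
(np.int32(1156), [363, 236, 152, 21], array([ 621.3, -211.7,  196.8,  137.9]))
(np.int32(192), [220, 239, 16, 16], array([593.4, 342.9,  20.4, 133.5]))
(np.int32(189), [231, 296, 17, 16], array([445.9, 300.5,  19.6, 133.5]))
wood 3148 ((530.4436645507812, -210.79519653320312), (340.59552001953125, 80.81755065917969), 87.78712463378906) [26.36357947 31.77640865 45.32417168]
 walltop ((529.7721557617188, -210.71707153320312), (338.7823486328125, 80.56050109863281), 87.49971008300781)
keeper 1203 ((620.5449829101562, -217.8446044921875), (395.7271423339844, 22.342050552368164), 88.10559844970703) 137.0722723788101
tab? 158
   [364 245   5   5  17] [617.11832462 -25.07463869  89.63017797] [616.39993687 -29.23198174  63.10022579] [617.92824071 -20.20573029 113.97161694]
   [500 254  14   7  56] [ 606.69575439 -401.66929291   86.36341481] [ 602.57641991 -413.36693608   60.71127659] [ 619.67459662 -395.01134493  117.91790288]
   [424 304  19   6  85] [ 462.93112314 -205.89480034   91.89830678] [ 459.32956503 -227.
[... 888 characters left out ...]
8872528076172), 87.94682312011719) 136.66211097476412
tab? 259
   [327 259   6  14  47] [619.22142837 -29.41217339  83.47425706] [615.3660086  -33.34155877  61.95367386] [626.71415538 -20.61995873 115.67045419]
   [281 333   8  25  96] [ 462.89302892 -215.25215741   92.76326313] [ 458.72741856 -231.98767395   60.97344677] [ 467.84876464 -187.37348171  103.44571098]
   [370 406  14  15 116] [ 609.72442065 -411.54960755   90.55444583] [ 602.26684702 -415.45516061   61.80678042] [ 622.41665404 -397.96201016  117.54241219]
base 6936 ((550.916748046875, -249.85459899902344), (459.81170654296875, 494.7440490722656), 89.95004272460938)
rim ((540.769775390625, 248.49844360351562), 183.6412811279297)
```

```bash
python3 - <<'E'
from h import *
a=cv2.imread('pics/top0.png')
cv2.imwrite('pics/crop1.png',cv2.resize(a[195:350,195:345],None,fx=4,fy=3.8,interpolation=cv2.INTER_CUBIC))
cv2.imwrite('pics/crop2.png',cv2.resize(a[220:330,345:525],None,fx=4.4,fy=4.4,interpolation=cv2.INTER_CUBIC))
E
```

```text
(no output)
```

View pics/crop1.png

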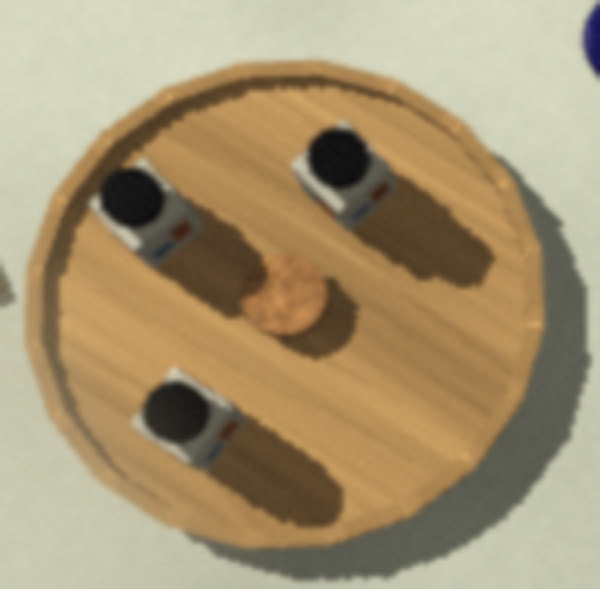

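View pics/crop2.png

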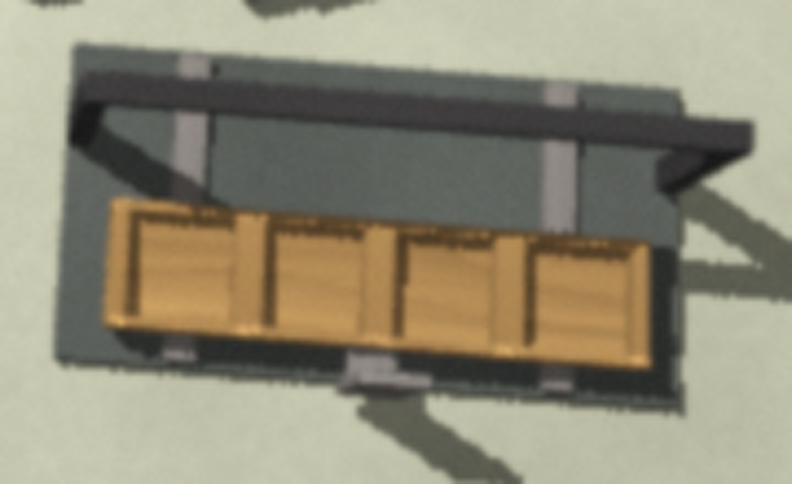

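```bash
cat >> h.py <<'E'
def canister(tags,c,rad=42):
    P=[]
    for t in tags:
        r=load(t) if isinstance(t,str) else t
        w=world(r);z=w[...,2];d=np.hypot(w[...,0]-c[0],w[...,1]-c[1])
        m=(d<rad)&(z>94)&(z<109);P.append(w[m][:,:2])
        b=cv2.minAreaRect(w[m][:,:2].astype(np.float32));print('   ',m.sum(),np.round(b[0],1),np.round(b[1],1),round(b[2],1))
    b=cv2.minAreaRect(np.vstack(P).astype(np.float32));print('  both',np.round(b[0],1),np.round(b[1],1),round(b[2],1))
E
python3 - <<'E'
from h import *
for c in [(627,207),(593,342),(446.5,300)]: print(c);canister(['top0','side0'],c)
print(manip.observe()['ee_rot'].round(3))
E
```

```text
(627, 207)
    139 [626.5 208. ] [49.4 48.6] 47.6
    152 [627.7 206.6] [57.5 48.1] 45.1
  both [626.8 207.3] [57.2 49.7] 47.2
(593, 342)
    148 [593.1 342.8] [50.5 49.7] 44.9
    139 [591.9 339.7] [51.2 49.3] 46.7
  both [592.4 341.1] [53.9 51.3] 44.9
(446.5, 300)
    148 [445.9 301.6] [49.6 49.7] 57.4
    147 [444.3 299.6] [53.2 52.9] 55.9
  both [444.7 300.1] [54.5 52.9] 55.9
[[-0.953  0.303 -0.001]
 [ 0.303  0.953 -0.002]
 [ 0.    -0.002 -1.   ]]
```

```bash
python3 -m jog '[[[0.43,-0.412,-0.02,0,0,-26,1],[0.43,-0.412,-0.02,0,0,-26,1],[0.43,-0.412,-0.02,0,0,-26,1],[0.43,-0.412,-0.02,0,0,-26,1],[0.43,-0.412,-0.02,0,0,-26,1],[0.43,-0.412,-0.02,0,0,-26,1],[0.43,-0.412,-0.02,0,0,-26,1],[0.43,-0.412,-0.02,0,0,-26,1],[0.43,-0.412,-0.02,0,0,-26,1],[0.43,-0.412,-0.02,0,0,-26,1]]]' 30; python3 -m jog '[[[0,0,0,0,0,0,1],[0,0,0,0,0,0,1]]]'; python3 -c "
from h import *
print(manip.observe()['ee_rot'].round(3))"
```

```text
time_s: 1.35
tcp_pos: [628.4, 204.8, 193.7]
ee_rot: [[-0.722, 0.692, -0.001], [0.692, 0.722, -0.001], [0.0, -0.001, -1.0]]
wrist_force: [-0.4, -0.2, -0.3]
width: 2.4
time_s: 1.6
tcp_pos: [626.3, 207.8, 194.1]
ee_rot: [[-0.724, 0.69, -0.001], [0.69, 0.724, 0.0], [0.001, -0.001, -1.0]]
wrist_force: [-0.7, 0.7, 1.0]
width: 0.2
[[-0.724  0.69  -0.001]
 [ 0.69   0.724  0.   ]
 [ 0.001 -0.001 -1.   ]]
```

```bash
python3 -m jog '[[[0,0,-0.05,0,0,0,1],[0,0,-0.056,0,0,0,1],[0,0,-0.06,0,0,0,1],[0,0,-0.063,0,0,0,1],[0,0,-0.066,0,0,0,1],[0,0,-0.069,0,0,0,1],[0,0,-0.071,0,0,0,1],[0,0,-0.071,0,0,0,1]]]'; python3 -m jog '[[[0,0,-0.003,0,0,0,1],[0,0,-0.003,0,0,0,1]]]'
```

```text
time_s: 2.6
tcp_pos: [626.9, 207.3, 123.5]
ee_rot: [[-0.724, 0.69, 0.0], [0.69, 0.724, -0.0], [-0.0, -0.0, -1.0]]
wrist_force: [0.4, -0.2, 0.1]
width: 0.3
time_s: 2.85
tcp_pos: [626.9, 207.4, 120.5]
ee_rot: [[-0.724, 0.69, -0.0], [0.69, 0.724, -0.0], [0.0, -0.0, -1.0]]
wrist_force: [-0.9, 1.0, 0.2]
width: 0.2
```

```bash
python3 -m jog '[[[0,0,0.06,0,0,0,1],[-0.034,0.134,0.06,0,0,0,1],[-0.034,0.134,0.06,0,0,0,1],[-0.034,0.134,0.06,0,0,0,1],[-0.034,0.134,0.06,0,0,0,1],[-0.034,0.134,0.06,0,0,0,1]]]'; python3 - <<'E'
from h import *
for n in('top','side'):
    r=snap(n,n+'1')
    for c in capfind(r)[:]:print(n,c)
E
```

```text
time_s: 3.6
tcp_pos: [593.3, 340.1, 180.3]
ee_rot: [[-0.723, 0.691, -0.0], [0.691, 0.723, -0.001], [-0.0, -0.001, -1.0]]
wrist_force: [0.7, -0.0, 0.0]
width: -0.0
top (np.int32(174), [273, 231, 15, 15], array([626.7, 207.9,  19.7, 120.6]))
top (np.int32(1009), [363, 237, 152, 20], array([ 621.4, -211.8,  196.5,  138. ]))
side (np.int32(160), [280, 154, 14, 16], array([592.4, 339.5,  21.8, 131.6]))
side (np.int32(171), [233, 173, 14, 16], array([446. , 298.6,  21.3, 131.8]))
side (np.int32(157), [303, 187, 14, 13], array([627.3, 205.4,  22. , 118.4]))
side (np.int32(1553), [328, 251, 56, 163], array([ 615.2, -217.3,  197.9,  136.8]))
```

Cap A is home (top at 120.6 mm). Next is cap B.

```bash
python3 -m jog '[[[0,0,-0.036,0,0,0,1],[0,0,-0.042,0,0,0,1],[0,0,-0.046,0,0,0,1],[0,0,-0.049,0,0,0,1],[0,0,-0.052,0,0,0,1],[0,0,-0.055,0,0,0,1],[0,0,-0.058,0,0,0,1],[0,0,-0.060,0,0,0,1],[0,0,-0.060,0,0,0,1]]]'; python3 -m jog '[[[0,0,0.06,0,0,0,1],[-0.147,-0.042,0.06,0,0,0,1],[-0.147,-0.042,0.06,0,0,0,1],[-0.147,-0.042,0.06,0,0,0,1],[-0.147,-0.042,0.06,0,0,0,1],[-0.147,-0.042,0.06,0,0,0,1]]]'; python3 -m jog '[[[0,0,-0.036,0,0,0,1],[0,0,-0.042,0,0,0,1],[0,0,-0.046,0,0,0,1],[0,0,-0.049,0,0,0,1],[0,0,-0.052,0,0,0,1],[0,0,-0.055,0,0,0,1],[0,0,-0.058,0,0,0,1],[0,0,-0.060,0,0,0,1],[0,0,-0.060,0,0,0,1]]]'; python3 -m jog '[[[0,0,0.08,0,0,0,0],[0,0,0.13,0,0,0,0],[0.2,-0.15,0.13,0,0,0,0],[0.2,-0.15,0.13,0,0,0,0],[0.2,-0.15,0.13,0,0,0,0],[0.2,-0.15,0.13,0,0,0,0],[0.2,-0.15,0.13,0,0,0,0]]]'; python3 - <<'E'
from h import *
for n in('top','side'):
    r=snap(n,n+'2')
    for c in capfind(r)[:]:print(n,c)
for c in [(627,207),(593,341),(446,300)]: print(c);canister(['top2','side2'],c)
E
```

```text
time_s: 4.82
tcp_pos: [592.9, 341.5, 120.4]
ee_rot: [[-0.724, 0.69, -0.0], [0.69, 0.724, -0.0], [0.0, -0.0, -1.0]]
wrist_force: [-0.1, 0.3, 0.8]
width: 0.7
time_s: 5.58
tcp_pos: [446.8, 299.7, 181.0]
ee_rot: [[-0.724, 0.69, 0.001], [0.69, 0.724, 0.0], [-0.0, 0.001, -1.0]]
wrist_force: [0.2, 0.9, -0.0]
width: 0.5
time_s: 6.7
tcp_pos: [445.9, 299.4, 120.4]
ee_rot: [[-0.724, 0.69, -0.0], [0.69, 0.724, -0.0], [0.0, -0.0, -1.0]]
wrist_force: [0.2, 0.2, -0.4]
width: 0.7
time_s: 7.58
tcp_pos: [648.2, 146.4, 249.3]
ee_rot: [[-0.721, 0.693, -0.001], [0.693, 0.721, -0.001], [0.0, -0.001, -1.0]]
wrist_force: [-0.2, -0.9, -0.0]
width: 64.9
top (np.int32(899), [363, 237, 152, 20], array([ 618.9, -210.7,  195.6,  138. ]))
top (np.int32(178), [222, 241, 15, 15], array([593.6, 342.6,  20.6, 120.2]))
top (np.int32(181), [233, 297, 15, 15], array([444.9, 300.4,  19.3, 120. ]))
side (np.int32(133), [281, 158, 13, 13], array([590.9, 339.7,  22.6, 118.3]))
side (np.int32(151), [234, 176, 14, 14], array([444.9, 298. ,  20.9, 118.5]))
side (np.int32(157), [303, 187, 14, 14], array([626.3, 206.3,  21.5, 118.2]))
side (np.int32(1528), [328, 251, 56, 163], array([ 614.7, -216.9,  197.7,  136.8]))
(627, 207)
    0 [0. 0.] [0. 0.] 0.0
    126 [628.3 206.7] [54.3 49.4] 42.7
  both [628.3 206.7] [54.3 49.4] 42.7
(593, 341)
    142 [593.3 343. ] [52.2 49.9] 45.2
    108 [590.6 327.7] [39.6 63. ] 79.0
  both [593.1 341.2] [54.8 52.7] 46.0
(446, 300)
    159 [445.9 301.7] [50.6 49.7] 57.7
    130 [443.8 298. ] [49.8 53.7] 65.5
  both [445.1 299.6] [55.3 50.7] 58.1
```

View pics/side2.png

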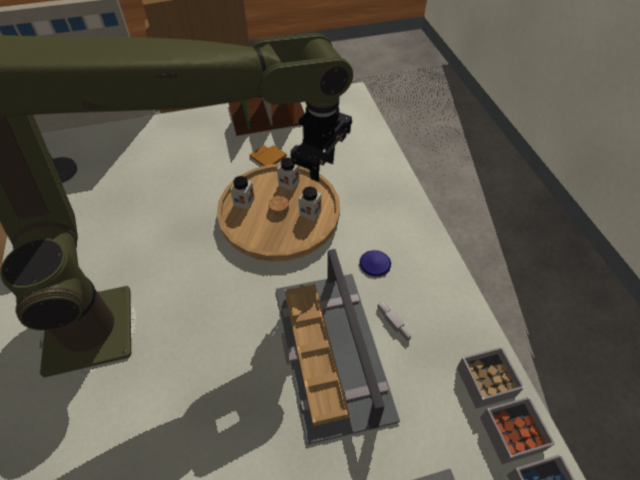

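All three caps are home at about 120 mm, and side2 shows the canisters standing with the arm clear of them. Now I'll grasp canister A.

```bash
python3 -m jog '[[[-0.019,0.058,-0.04,0,0,1,0],[-0.019,0.058,-0.08,0,0,1,0],[-0.019,0.058,-0.08,0,0,1,0],[-0.019,0.058,-0.12,0,0,1,0],[-0.019,0.058,-0.15,0,0,1,0],[-0.019,0.058,-0.18,0,0,1,0],[-0.019,0.058,-0.19,0,0,1,0],[-0.019,0.058,-0.19,0,0,1,0]]]'; python3 -m jog '[[[0,0,0,0,0,0,1],[0,0,0,0,0,0,1],[0,0,0,0,0,0,1],[0,0,0,0,0,0,1],[0,0,0,0,0,0,1],[0,0,0,0,0,0,1]]]' 30
```

```text
time_s: 8.68
tcp_pos: [627.4, 207.6, 61.9]
ee_rot: [[-0.736, 0.677, 0.001], [0.677, 0.736, 0.0], [-0.001, 0.001, -1.0]]
wrist_force: [-0.1, -0.6, 0.4]
width: 95.2
time_s: 9.43
tcp_pos: [627.2, 207.7, 60.8]
ee_rot: [[-0.736, 0.677, 0.001], [0.677, 0.736, 0.0], [-0.0, 0.001, -1.0]]
wrist_force: [0.4, 1.4, -0.3]
width: 49.9
```

```bash
python3 -m jog '[[[0,0,0.03,0,0,0,1],[0,0,0.08,0,0,0,1],[0,0,0.13,0,0,0,1],[-0.03,-0.05,0.14,0,0,5,1],[-0.06,-0.1,0.14,0,0,10,1],[-0.08,-0.15,0.14,0,0,15,1],[-0.1,-0.2,0.14,0,0,20,1],[-0.102,-0.25,0.14,0,0,25,1],[-0.102,-0.3,0.14,0,0,30,1],[-0.102,-0.35,0.14,0,0,35,1]]]'; python3 -m jog '[[[0,-0.05,0,0,0,5,1],[0,-0.1,0,0,0,5,1],[0,-0.15,0,0,0,5,1],[0,-0.18,0,0,0,5,1],[0,-0.192,0,0,0,5,1],[0,-0.192,0,0,0,5,1],[0,-0.192,0,0,0,5,1]]]'; python3 - <<'E'
from h import *
for n in('top','side'):
    r=snap(n,n+'3');
    for c in capfind(r,100,320)[:]:print(n,c)
E
```

```text
time_s: 10.68
tcp_pos: [523.9, -144.0, 199.7]
ee_rot: [[-0.992, 0.13, -0.002], [0.13, 0.992, 0.0], [0.002, 0.0, -1.0]]
wrist_force: [-0.2, -0.3, -2.3]
width: 50.0
time_s: 11.55
tcp_pos: [524.9, -333.3, 200.3]
ee_rot: [[-0.999, 0.045, -0.001], [0.045, 0.999, 0.001], [0.001, 0.001, -1.0]]
wrist_force: [-0.5, -0.2, -3.6]
width: 49.9
top (np.int32(1070), [363, 237, 148, 20], array([ 621.7, -205.8,  190.8,  138.1]))
top (np.int32(188), [222, 241, 15, 15], array([592.6, 342.7,  20.6, 119.8]))
top (np.int32(392), [471, 254, 31, 32], array([ 526.4, -272.4,   41.4,  318.6]))
top (np.int32(63), [529, 285, 18, 8], array([ 492.3, -390.6,   16.4,  314.1]))
top (np.int32(185), [232, 297, 16, 15], array([446. , 300.6,  19.7, 119.9]))
side (np.int32(150), [281, 158, 13, 13], array([591.2, 340.8,  22.7, 117.8]))
side (np.int32(160), [234, 176, 14, 14], array([446.2, 299.1,  21.2, 118.3]))
side (np.int32(735), [350, 309, 34, 107], array([ 619.2, -302.2,  112.5,  137. ]))
side (np.int32(701), [311, 356, 47, 43], array([ 520.6, -397.4,   41.6,  319.1]))
```

View pics/side3.png

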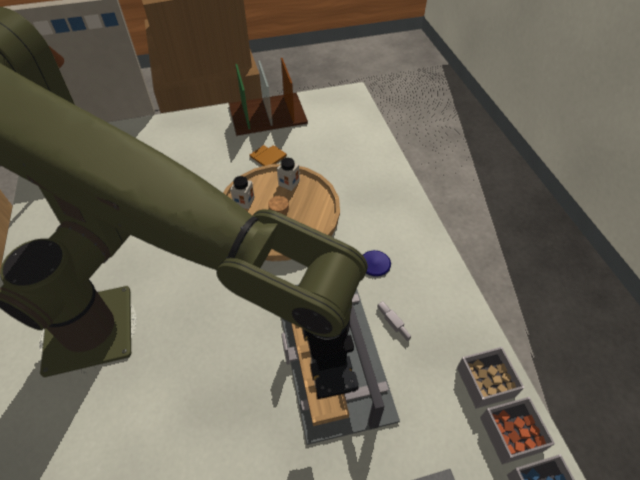

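The canister is held (width 49.9 mm, 3.6 N of weight) and sits above bay 1, near pixel (330,380) in side3. I'll lower it.

```bash
python3 -m jog '[[[0,0,-0.05,0,0,0,1],[0,0,-0.09,0,0,0,1],[0,0,-0.115,0,0,0,1],[0,0,-0.125,0,0,0,1],[0,0,-0.131,0,0,0,1],[0,0,-0.135,0,0,0,1],[0,0,-0.138,0,0,0,1],[0,0,-0.139,0,0,0,1],[0,0,-0.139,0,0,0,1]]]'
```

```text
time_s: 12.78
tcp_pos: [525.1, -334.7, 61.9]
ee_rot: [[-0.999, 0.046, 0.0], [0.046, 0.999, -0.0], [-0.0, -0.0, -1.0]]
wrist_force: [-0.3, -0.5, -2.7]
width: 50.0
```

```bash
python3 -m jog '[[[0,0,-0.001,0,0,0,1],[0,0,-0.0015,0,0,0,1],[0,0,-0.0015,0,0,0,1]]]';python3 -m jog '[[[0,0,0,0,0,0,0.4],[0,0,0,0,0,0,0.4],[0,0,0,0,0,0,0.4]]]'; python3 -m jog '[[[0,0,0.02,0,0,0,0.4],[0,0,0.06,0,0,0,0.4],[0,0,0.12,0,0,0,0.4],[0,0,0.14,0,0,0,0],[0,0.15,0.14,0,0,0,0],[0,0.15,0.14,0,0,0,0],[0,0.25,0.14,0,0,0,0],[0,0.25,0.14,0,0,0,0],[0,0.25,0.14,0,0,0,0]]]'; python3 - <<'E'
from h import *
for n in('top','side'):
    r=snap(n,n+'4');
    for c in capfind(r,100,320)[:]:print(n,c)
canister(['top4','side4'],(525,-334))
canister(['top4','side4'],(593,341))
E
```

```text
time_s: 13.15
tcp_pos: [525.1, -334.7, 60.7]
ee_rot: [[-0.999, 0.046, 0.0], [0.046, 0.999, -0.0], [-0.0, -0.0, -1.0]]
wrist_force: [0.2, 0.9, 0.4]
width: 49.8
time_s: 13.52
tcp_pos: [525.1, -334.7, 60.3]
ee_rot: [[-0.999, 0.046, 0.0], [0.046, 0.999, -0.0], [-0.0, -0.0, -1.0]]
wrist_force: [-0.8, -0.2, 0.2]
width: 57.3
time_s: 14.65
tcp_pos: [524.6, -81.0, 200.3]
ee_rot: [[-0.999, 0.04, 0.0], [0.04, 0.999, 0.001], [-0.0, 0.001, -1.0]]
wrist_force: [0.2, -0.3, -0.3]
width: 94.9
top (np.int32(152), [363, 237, 21, 10], array([623.7, -38.8,  24.3, 138.5]))
top (np.int32(186), [222, 241, 15, 15], array([592. , 343. ,  20.8, 120.6]))
top (np.int32(466), [450, 243, 65, 15], array([ 609. , -324.3,   83.7,  137.9]))
top (np.int32(264), [359, 249, 21, 34], array([526.7,  -9.3,  35.9, 318.7]))
top (np.int32(146), [386, 274, 40, 13], array([496.2, -97.4,  44.8, 310.5]))
top (np.int32(202), [476, 277, 17, 17], array([ 523.1, -334.5,   20.6,  119.8]))
top (np.int32(184), [233, 297, 15, 15], array([446. , 300. ,  19.7, 120.1]))
side (np.int32(747), [280, 239, 39, 47], array([ 521.3, -140.6,   45.9,  318.9]))
side (np.int32(1337), [328, 251, 56, 165], array([ 615. , -216.3,  197.9,  136.9]))
side (np.int32(344), [315, 376, 20, 23], array([ 523.2, -337.5,   21.5,  119.2]))
    155 [ 523.8 -334.3] [49.7 50.6] 85.6
    249 [ 523.2 -337.1] [50.4 50.3] 87.2
  both [ 523.6 -335.8] [53.3 50.9] 87.0
    143 [593.  342.9] [51.1 49.9] 44.2
    0 [0. 0.] [0. 0.] 0.0
  both [593.  342.9] [51.1 49.9] 44.2
```

View pics/side4.png

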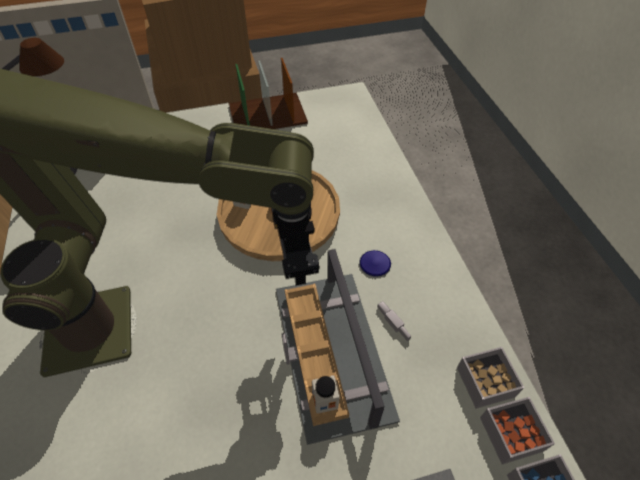

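Canister A stands in bay 1, near (325,395) in side4, with its cap top at 119.8 mm. Next is canister B.

```bash
python3 -m jog '[[[0.01,0.06,0,0,0,-5,0],[0.02,0.12,0,0,0,-10,0],[0.03,0.18,0,0,0,-15,0],[0.04,0.24,0,0,0,-20,0],[0.05,0.3,0,0,0,-28,0],[0.06,0.36,0,0,0,-35,0],[0.068,0.426,0,0,0,-42,0],[0.068,0.426,0,0,0,-42,0],[0.068,0.426,0,0,0,-42,0]]]'; python3 - <<'E'
from h import *
for n in('side','top'):
    r=snap(n,n+'5');
    for c in capfind(r,100,132,(300,750,50,450))[:]:print(n,c)
E
```

```text
time_s: 15.88
tcp_pos: [593.7, 340.1, 199.5]
ee_rot: [[-0.711, 0.703, -0.001], [0.703, 0.711, -0.001], [-0.0, -0.001, -1.0]]
wrist_force: [0.8, -0.7, -0.2]
width: 95.5
side (np.int32(154), [281, 158, 13, 14], array([592.5, 341. ,  22.4, 117.9]))
side (np.int32(164), [234, 176, 14, 15], array([444.6, 298.1,  21.5, 118.4]))
```

```bash
python3 -m jog '[[[0,0.001,-0.05,0,0,0,0],[0,0.001,-0.09,0,0,0,0],[0,0.001,-0.12,0,0,0,0],[0,0.001,-0.135,0,0,0,0],[0,0.001,-0.14,0,0,0,0],[0,0.001,-0.14,0,0,0,0]]]'; python3 -m jog '[[[0,0,0,0,0,0,1],[0,0,0,0,0,0,1],[0,0,0,0,0,0,1],[0,0,0,0,0,0,1],[0,0,0,0,0,0,1],[0,0,0,0,0,0,1]]]' 30; python3 -m jog '[[[0,0,0.03,0,0,0,1],[0,0,0.08,0,0,0,1],[0,0,0.13,0,0,0,1],[0,0,0.14,0,0,0,1],[-0.02,-0.05,0.14,0,0,5,1],[-0.04,-0.1,0.14,0,0,10,1],[-0.06,-0.15,0.14,0,0,15,1],[-0.062,-0.2,0.14,0,0,20,1],[-0.062,-0.25,0.14,0,0,25,1],[-0.062,-0.3,0.14,0,0,30,1]]]'
```

```text
time_s: 16.73
tcp_pos: [593.8, 342.3, 61.3]
ee_rot: [[-0.711, 0.703, 0.002], [0.703, 0.711, 0.001], [-0.001, 0.002, -1.0]]
wrist_force: [0.2, -1.4, 0.2]
width: 94.9
time_s: 17.48
tcp_pos: [593.1, 342.7, 60.2]
ee_rot: [[-0.712, 0.703, 0.0], [0.703, 0.712, 0.0], [0.0, 0.001, -1.0]]
wrist_force: [0.6, 1.5, 0.2]
width: 49.9
time_s: 18.73
tcp_pos: [529.1, 40.9, 196.9]
ee_rot: [[-0.968, 0.25, -0.005], [0.25, 0.968, -0.0], [0.004, -0.001, -1.0]]
wrist_force: [-0.5, 0.3, -3.3]
width: 49.9
```

```bash
python3 -m jog '[[[0,-0.05,0,0,0,5,1],[0,-0.1,0,0,0,10,1],[0,-0.15,0,0,0,12,1],[0,-0.2,0,0,0,12,1],[0,-0.212,0,0,0,12,1],[0,-0.212,0,0,0,12,1],[0,-0.212,-0.04,0,0,12,1],[0,-0.212,-0.08,0,0,12,1],[0,-0.212,-0.1,0,0,12,1],[0,-0.212,-0.1,0,0,12,1]]]'; python3 - <<'E'
from h import *
r=snap('side','side6')
E
```

```text
time_s: 19.98
tcp_pos: [529.7, -168.0, 98.1]
ee_rot: [[-0.999, 0.045, -0.004], [0.045, 0.999, 0.002], [0.004, 0.002, -1.0]]
wrist_force: [-0.8, 0.4, -2.0]
width: 50.0
```

View pics/side6.png

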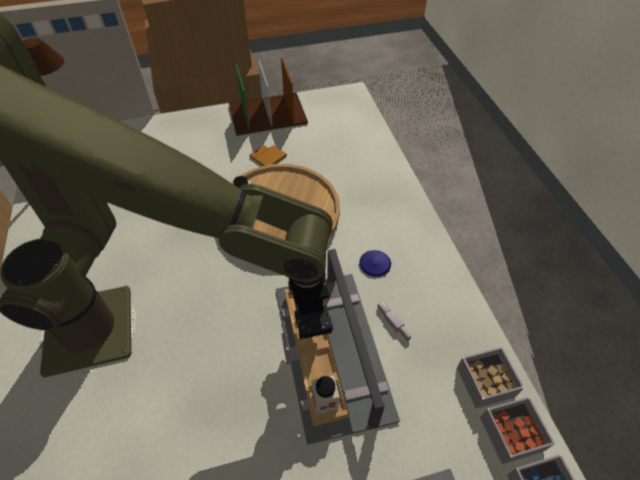

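Side6 shows the gripper with canister B low over bay 3, near (310,310). Canister A still stands in bay 1 at (325,393). I'll lower B and release it.

```bash
python3 -m jog '[[[0,0,-0.015,0,0,0,1],[0,0,-0.025,0,0,0,1],[0,0,-0.031,0,0,0,1],[0,0,-0.035,0,0,0,1],[0,0,-0.038,0,0,0,1],[0,0,-0.039,0,0,0,1],[0,0,-0.04,0,0,0,1],[0,0,-0.04,0,0,0,1]]]';python3 -m jog '[[[0,0,0,0,0,0,0.4],[0,0,0,0,0,0,0.4],[0,0,0,0,0,0,0.4]]]'; python3 -m jog '[[[0,0,0.02,0,0,0,0.4],[0,0,0.06,0,0,0,0.4],[0,0,0.12,0,0,0,0.4],[0,0,0.14,0,0,0,0],[0,0.15,0.14,0,0,0,0],[0,0.15,0.14,0,0,0,0],[0,0.25,0.14,0,0,0,0],[0,0.25,0.14,0,0,0,0],[0,0.25,0.14,0,0,0,0]]]'; python3 - <<'E'
from h import *
for n in('top','side'):
    r=snap(n,n+'7');
    for c in capfind(r,100,132)[:]:print(n,c)
canister(['top7','side7'],(525,-334))
canister(['top7','side7'],(531,-170))
canister(['top7','side7'],(446,300))
E
```

```text
time_s: 21.02
tcp_pos: [531.0, -169.6, 60.3]
ee_rot: [[-0.999, 0.046, 0.0], [0.046, 0.999, -0.0], [-0.0, -0.0, -1.0]]
wrist_force: [0.2, 0.3, -3.7]
width: 50.1
time_s: 21.4
tcp_pos: [531.4, -169.7, 60.7]
ee_rot: [[-0.999, 0.046, 0.001], [0.046, 0.999, -0.0], [-0.001, -0.0, -1.0]]
wrist_force: [0.0, -0.5, -0.0]
width: 57.1
time_s: 22.52
tcp_pos: [530.3, 84.0, 200.3]
ee_rot: [[-0.999, 0.04, -0.0], [0.04, 0.999, 0.001], [0.0, 0.001, -1.0]]
wrist_force: [0.1, -0.8, -0.3]
width: 95.2
top (np.int32(189), [414, 272, 16, 17], array([ 529.1, -169.9,   20.3,  119.7]))
top (np.int32(203), [477, 277, 16, 17], array([ 523.8, -334.5,   20.4,  119.7]))
top (np.int32(182), [233, 297, 15, 15], array([445.2, 300.7,  19.5, 120.3]))
side (np.int32(165), [234, 176, 14, 15], array([444.1, 299.7,  22.3, 118.2]))
side (np.int32(269), [300, 309, 18, 19], array([ 528.7, -172.2,   20.8,  118.7]))
side (np.int32(349), [315, 376, 20, 23], array([ 523.1, -337.1,   20.5,  119. ]))
side (np.int32(74), [371, 403, 13, 12], array([ 611.9, -407.2,   11.7,  127.7]))
    157 [ 523.8 -335.4] [51.7 50.2] 87.1
    246 [ 523.2 -337.1] [50.8 50.3] 87.9
  both [ 523.5 -336. ] [53.  50.8] 87.5
    152 [ 529.8 -169.5] [48.9 50.1] 89.4
    189 [ 529.2 -172.9] [49.6 51.2] 85.5
  both [ 529.4 -171.7] [53.6 50.6] 88.0
    156 [446.1 301.9] [50.7 49.5] 57.4
    124 [445.8 300.5] [55.9 51. ] 56.1
  both [445.8 300.5] [55.9 51.1] 56.2
```

View pics/side7.png

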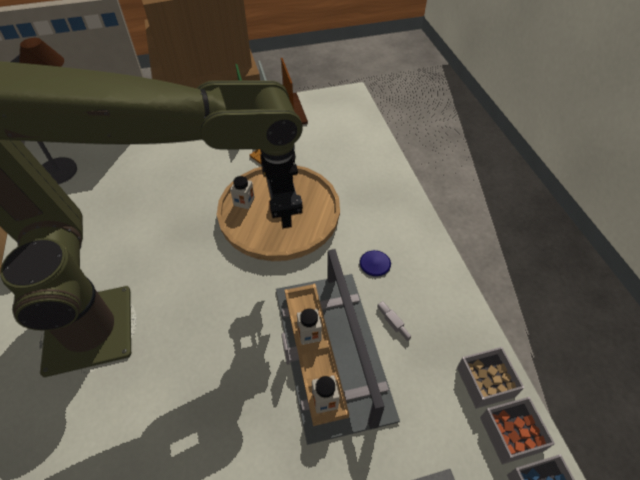

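Side7 shows A at (325,393) and B at (309,325) in their bays. C is still on the turntable at (241,190), so I'll grasp it now.

```bash
python3 -m jog '[[[-0.02,0.05,0,0,0,-8,0],[-0.04,0.1,0,0,0,-16,0],[-0.06,0.15,0,0,0,-24,0],[-0.085,0.22,0,0,0,-30,0],[-0.085,0.22,0,0,0,-30,0],[-0.085,0.22,0,0,0,-30,0],[-0.085,0.22,0,0,0,-30,0]]]'; python3 - <<'E'
from h import *
for n in('side','top'):
    r=snap(n,n+'8');
    for c in capfind(r,100,132,(300,750,50,450))[:]:print(n,c)
E
```

```text
time_s: 23.5
tcp_pos: [446.8, 298.7, 200.1]
ee_rot: [[-0.841, 0.541, 0.0], [0.541, 0.841, -0.001], [-0.0, -0.0, -1.0]]
wrist_force: [-1.0, 0.2, -0.5]
width: 95.1
side (np.int32(166), [234, 176, 14, 15], array([446. , 299.9,  21.8, 118.1]))
```

```bash
python3 -m jog '[[[0,0,-0.05,0,0,0,0],[0,0,-0.09,0,0,0,0],[0,0,-0.12,0,0,0,0],[0,0,-0.135,0,0,0,0],[0,0,-0.14,0,0,0,0],[0,0,-0.14,0,0,0,0]]]'; python3 -m jog '[[[0,0,0,0,0,0,1],[0,0,0,0,0,0,1],[0,0,0,0,0,0,1],[0,0,0,0,0,0,1],[0,0,0,0,0,0,1],[0,0,0,0,0,0,1]]]' 30; python3 -m jog '[[[0,0,0.03,0,0,0,1],[0,0,0.08,0,0,0,1],[0,0,0.13,0,0,0,1],[0,0,0.14,0,0,0,1],[0.02,-0.05,0.14,0,0,5,1],[0.04,-0.1,0.14,0,0,10,1],[0.06,-0.15,0.14,0,0,15,1],[0.08,-0.2,0.14,0,0,20,1],[0.088,-0.25,0.14,0,0,25,1],[0.088,-0.3,0.14,0,0,30,1]]]'
```

```text
time_s: 24.35
tcp_pos: [446.7, 300.5, 61.0]
ee_rot: [[-0.842, 0.54, 0.001], [0.54, 0.842, 0.001], [-0.001, 0.001, -1.0]]
wrist_force: [0.2, 0.6, 0.3]
width: 95.4
time_s: 25.1
tcp_pos: [446.2, 300.7, 60.3]
ee_rot: [[-0.842, 0.539, 0.001], [0.539, 0.842, 0.001], [-0.0, 0.001, -1.0]]
wrist_force: [0.5, 1.4, -0.3]
width: 49.6
time_s: 26.35
tcp_pos: [532.6, -1.2, 196.5]
ee_rot: [[-0.999, 0.043, -0.005], [0.043, 0.999, 0.0], [0.005, 0.0, -1.0]]
wrist_force: [0.1, -0.1, -3.7]
width: 49.8
```

```bash
python3 -m jog '[[[0,-0.04,0,0,0,0,1],[0.001,-0.088,0,0,0,0,1],[0.001,-0.088,0,0,0,0,1],[0.001,-0.088,0,0,0,0,1],[0.001,-0.088,-0.04,0,0,0,1],[0.001,-0.088,-0.08,0,0,0,1],[0.001,-0.088,-0.1,0,0,0,1],[0.001,-0.088,-0.1,0,0,0,1]]]'; python3 - <<'E'
from h import *
r=snap('side','side9')
E
```

```text
time_s: 27.35
tcp_pos: [533.5, -86.4, 98.0]
ee_rot: [[-0.999, 0.045, -0.004], [0.045, 0.999, 0.001], [0.004, 0.001, -1.0]]
wrist_force: [-0.1, 1.0, -3.0]
width: 49.8
```

View pics/side9.png

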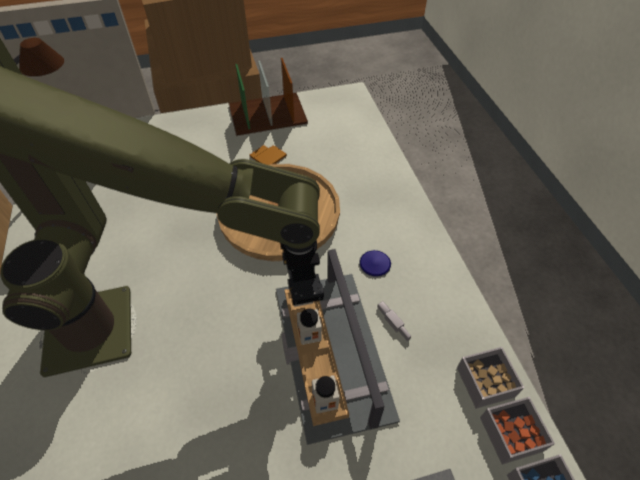

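Side9 shows C over bay 4, near (303,285), with A and B still in place. I'll lower C, release it, and retreat up and toward the robot.

```bash
python3 -m jog '[[[0,0,-0.015,0,0,0,1],[0,0,-0.025,0,0,0,1],[0,0,-0.031,0,0,0,1],[0,0,-0.035,0,0,0,1],[0,0,-0.038,0,0,0,1],[0,0,-0.039,0,0,0,1],[0,0,-0.04,0,0,0,1],[0,0,-0.04,0,0,0,1]]]';python3 -m jog '[[[0,0,0,0,0,0,0.4],[0,0,0,0,0,0,0.4],[0,0,0,0,0,0,0.4]]]'; python3 -m jog '[[[0,0,0.02,0,0,0,0.4],[0,0,0.06,0,0,0,0.4],[0,0,0.12,0,0,0,0.4],[0,0,0.14,0,0,0,1],[-0.05,0.1,0.14,0,0,0,1],[-0.1,0.15,0.14,0,0,0,1],[-0.13,0.15,0.14,0,0,0,1],[-0.13,0.15,0.14,0,0,0,1],[-0.13,0.15,0.14,0,0,0,1]]]'; python3 - <<'E'
from h import *
for n in('top','side'):
    r=snap(n,n+'10');
    for c in capfind(r,100,140)[:]:print(n,c)
    w=world(r);x,y,z=w[...,0],w[...,1],w[...,2]
    m=(x>440)&(x<490)&(y>-240)&(y<-170)&(z>60)&(z<118);q=w[m];print('tab',m.sum(),q.mean(0),q.min(0),q.max(0))
canister(['top10','side10'],(525,-334))
canister(['top10','side10'],(531,-170))
canister(['top10','side10'],(534,-88))
E
```

```text
time_s: 28.4
tcp_pos: [535.1, -87.6, 60.3]
ee_rot: [[-0.999, 0.046, 0.0], [0.046, 0.999, -0.0], [-0.0, -0.0, -1.0]]
wrist_force: [-0.4, -1.0, -3.9]
width: 49.9
time_s: 28.78
tcp_pos: [535.4, -87.7, 60.8]
ee_rot: [[-0.999, 0.046, 0.001], [0.046, 0.999, -0.0], [-0.001, -0.0, -1.0]]
wrist_force: [-0.4, -0.3, 0.3]
width: 56.7
time_s: 29.9
tcp_pos: [404.9, 62.7, 200.6]
ee_rot: [[-0.999, 0.045, 0.002], [0.045, 0.999, -0.0], [-0.002, -0.0, -1.0]]
wrist_force: [0.6, -0.6, -0.5]
width: 3.4
top (np.int32(961), [363, 237, 152, 20], array([ 621. , -211.5,  196.2,  137.3]))
top (np.int32(194), [380, 264, 16, 17], array([547.2, -79.8,  20.5, 120.1]))
top (np.int32(196), [414, 271, 16, 16], array([ 531.5, -169.9,   20. ,  120. ]))
top (np.int32(206), [477, 276, 16, 17], array([ 526. , -334.8,   20.8,  119.9]))
tab 84 [ 465.87903855 -205.36584935   92.09816618] [ 462.24314512 -227.77933456   60.88269139] [ 471.7340655  -185.33494775  105.97467933]
side (np.int32(1423), [328, 251, 56, 164], array([ 620.8, -216.9,  198.1,  136.9]))
side (np.int32(239), [298, 276, 17, 18], array([544.3, -82.8,  21.4, 118.5]))
side (np.int32(279), [301, 308, 18, 20], array([ 532.3, -171.8,   21.5,  119. ]))
side (np.int32(347), [317, 376, 20, 22], array([ 525.7, -337.3,   21. ,  119. ]))
tab 93 [ 465.90711251 -215.51129715   93.55443071] [ 461.90668475 -233.03315113   64.90021378] [ 470.53522275 -188.11451896  105.00714979]
    158 [ 527.1 -334.1] [51.4 51.1] 86.2
    247 [ 525.9 -337.3] [50.2 49.7] 87.5
  both [ 526.8 -335.6] [53.7 51.5] 87.8
    147 [ 532.7 -170.1] [51.7 50. ] 87.8
    198 [ 532.  -172.3] [51.3 50.1] 86.0
  both [ 532.4 -171.2] [53.9 50.5] 87.3
    138 [546.9 -79.9] [49.9 51.1] 86.2
    172 [546.2 -82.3] [50.3 50.2] 86.2
  both [546.1 -81.3] [52.2 51.2] 89.0
```

View pics/side10.png

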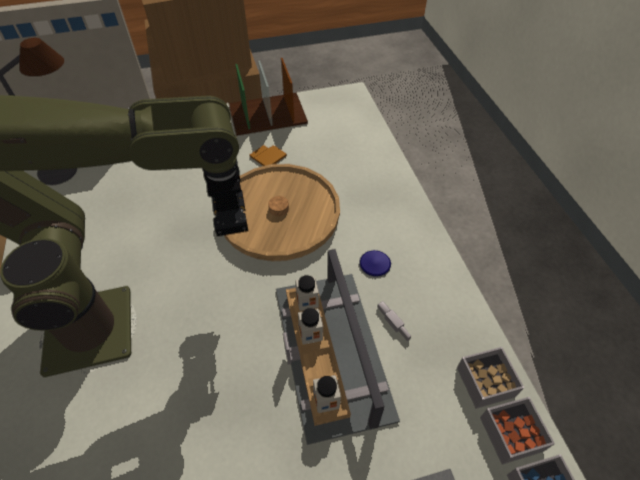

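View pics/top10.png

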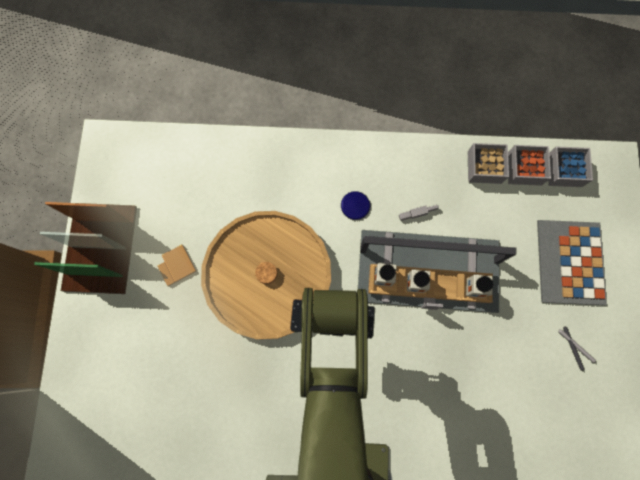

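The pictures show all three canisters in bays 1, 3 and 4. C, at (387,273) in top10, has been knocked about 12 mm inwards against its bay walls, nudging the carriage about 3 mm. Its cap is at 120 mm and its body is upright, so it's still seated. I'll check its offset from the row line before pushing.

```bash
python3 -m jog '[[[0.03,-0.06,0,0,0,0,1],[0.03,-0.12,0,0,0,0,1],[0.03,-0.18,0,0,0,0,1],[0.03,-0.24,0,0,0,0,1],[0.03,-0.269,0,0,0,0,1],[0.03,-0.269,0,0,0,0,1],[0.03,-0.269,-0.05,0,0,0,1],[0.03,-0.269,-0.1,0,0,0,1],[0.03,-0.269,-0.12,0,0,0,1],[0.03,-0.269,-0.12,0,0,0,1]]]'; python3 - <<'E'
from h import *
R=np.array([[.9992,.0401],[-.0401,.9992]])  # cols: x axis, y axis
for t in('top10','side10'):
    r=load(t);w=world(r);f=r['frame'].astype(int);x,y,z=w[...,0],w[...,1],w[...,2]
    m=(x>400)&(x<610)&(y<-20)&(y>-400)&(z>37)&(z<50)&(f[...,0]>f[...,2]+50)
    b=cv2.minAreaRect(w[m][:,:2].astype(np.float32));print(t,b)
    for c in [(547,-80.5),(532.2,-171),(526.5,-335.5)]: print((R.T@(np.array(c)-b[0])).round(1))
E
```

```text
time_s: 31.25
tcp_pos: [433.7, -205.2, 77.9]
ee_rot: [[-0.999, 0.046, -0.004], [0.046, 0.999, 0.003], [0.004, 0.003, -1.0]]
wrist_force: [0.2, -0.1, 0.1]
width: 0.1
top10 ((533.1522216796875, -200.3645477294922), (318.2886657714844, 79.99112701416016), 87.43650817871094)
[  9.  120.3]
[-2.1 29.3]
[  -1.2 -135.3]
side10 ((531.0147094726562, -210.10470581054688), (340.4690246582031, 74.71663665771484), 87.97232055664062)
[ 10.8 130.1]
[-0.4 39.1]
[   0.5 -125.5]
```

C sits 9 to 11 mm inward and about 130 mm along the row, within the 14 and 140 mm limits. I'll push it home gently.

```bash
python3 -m jog '[[[0.006,0,0,0,0,0,1],[0.012,0,0,0,0,0,1],[0.016,0,0,0,0,0,1],[0.02,-0.001,0,0,0,0,1],[0.025,-0.001,0,0,0,0,1],[0.03,-0.001,0,0,0,0,1],[0.036,-0.001,0,0,0,0,1],[0.042,-0.002,0,0,0,0,1],[0.048,-0.002,0,0,0,0,1],[0.054,-0.002,0,0,0,0,1]]]'; python3 -m jog '[[[0.006,0,0,0,0,0,1],[0.012,0,0,0,0,0,1],[0.018,-0.001,0,0,0,0,1],[0.024,-0.001,0,0,0,0,1],[0.029,-0.001,0,0,0,0,1],[0.032,-0.001,0,0,0,0,1],[0.032,-0.001,0,0,0,0,1]]]'; python3 - <<'E'
from h import *
r=snap('side','side11')
for c in capfind(r,100,132):print(c)
E
```

```text
time_s: 32.5
tcp_pos: [489.2, -208.7, 79.9]
ee_rot: [[-0.999, 0.046, -0.0], [0.046, 0.999, -0.0], [0.0, -0.0, -1.0]]
wrist_force: [-1.4, -1.0, 0.5]
width: 0.2
time_s: 33.38
tcp_pos: [520.7, -209.6, 80.0]
ee_rot: [[-0.999, 0.046, -0.001], [0.046, 0.999, -0.0], [0.001, -0.0, -1.0]]
wrist_force: [-3.1, -0.0, 1.3]
width: 0.2
(np.int32(147), [326, 270, 12, 19], array([610.8, -90. ,  25.6, 118.9]))
(np.int32(245), [330, 302, 17, 20], array([ 603.5, -175.8,   23.1,  118.7]))
(np.int32(307), [349, 369, 19, 22], array([ 596.9, -342.3,   23.1,  119.1]))
(np.int32(67), [371, 405, 13, 10], array([ 612.2, -410.4,   10.3,  128. ]))
```

View pics/side11.png

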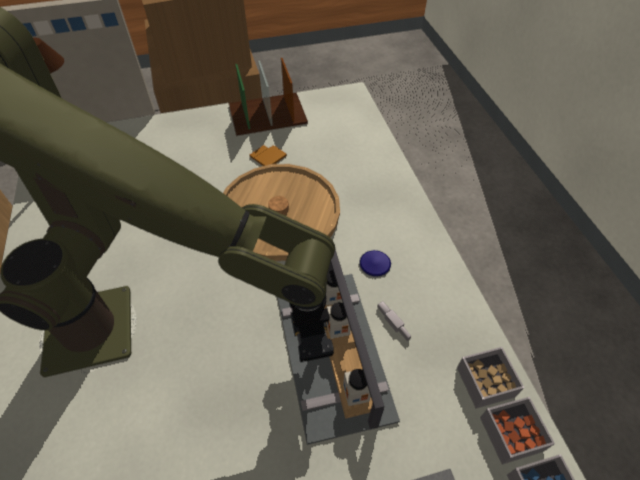

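Side11 shows the carriage partly under the keeper, with caps at (333,278), (338,311) and (358,380). It's in the detent zone (3 N), so I'll keep pushing.

```bash
python3 -m jog '[[[0.003,0,0,0,0,0,1],[0.006,0,0,0,0,0,1],[0.009,0,0,0,0,0,1],[0.012,-0.001,0,0,0,0,1],[0.012,-0.001,0,0,0,0,1]]]'; python3 - <<'E'
from h import *
for n in('side',):
    r=snap(n,n+'12')
    for c in capfind(r,100,132):print(c)
E
```

```text
time_s: 34.05
tcp_pos: [533.8, -210.7, 80.6]
ee_rot: [[-0.999, 0.046, 0.001], [0.046, 0.999, -0.0], [-0.001, -0.0, -1.0]]
wrist_force: [0.7, -1.2, -0.8]
width: 0.6
(np.int32(73), [342, 269, 8, 16], array([640.8, -86.9,  17.3, 119.3]))
(np.int32(103), [338, 302, 10, 18], array([ 610.3, -183.5,   24.3,  118.4]))
(np.int32(138), [357, 369, 11, 20], array([ 603.5, -342.9,   20. ,  118.8]))
(np.int32(74), [371, 402, 13, 14], array([ 612.3, -406.7,   12.3,  127.2]))
```

The force has dropped to zero, so the carriage was drawn away from the finger. I'll retreat and check.

```bash
python3 -m jog '[[[-0.05,0,0,0,0,0,1],[-0.1,0,0,0,0,0,1],[-0.1,0,0.06,0,0,0,1],[-0.1,0.05,0.12,0,0,0,1],[-0.1,0.11,0.14,0,0,0,1],[-0.1,0.17,0.14,0,0,0,1],[-0.1,0.23,0.14,0,0,0,1],[-0.1,0.29,0.14,0,0,0,1],[-0.1,0.29,0.14,0,0,0,1]]]'; python3 - <<'E'
from h import *
for n in('side','top'):
    r=snap(n,n+'13');a=r['frame']
    w=world(r);x,y,z=w[...,0],w[...,1],w[...,2];f=a.astype(int)
    m=(x>480)&(x<580)&(y>-250)&(y<-170)&(z>60)&(z<112);q=w[m];print('tab',m.sum(),q.mean(0),q.min(0),q.max(0))
    m=(x>500)&(x<700)&(y<-20)&(y>-400)&(z>37)&(z<50)&(f[...,0]>f[...,2]+50)
    b=cv2.minAreaRect(w[m][:,:2].astype(np.float32));print('walls',b)
    for c in capfind(r,100,132,(500,700,-420,-20)):print(c)
    im=cv2.cvtColor(a,cv2.COLOR_RGB2BGR)
    cc=im[245:430,260:420] if n=='side' else im[220:330,345:525]
    cv2.imwrite(f'pics/crop13{n}.png',cv2.resize(cc,None,fx=3.2 if n=='side' else 4.4,fy=3.2 if n=='side' else 4.4,interpolation=cv2.INTER_CUBIC))
E
```

```text
time_s: 35.22
tcp_pos: [432.5, 82.8, 220.4]
ee_rot: [[-0.999, 0.039, 0.001], [0.039, 0.999, 0.001], [-0.001, 0.001, -1.0]]
wrist_force: [0.2, -1.2, -0.7]
width: 0.3
tab 116 [ 551.45365779 -217.32102625   90.22360329] [ 547.82371044 -235.58618453   60.40242035] [ 557.51116156 -190.65906436  103.64801679]
walls ((622.7828369140625, -215.38296508789062), (340.0311279296875, 77.59906005859375), 89.14679718017578)
(np.int32(73), [342, 269, 8, 16], array([639.9, -86.1,  17.3, 118.9]))
(np.int32(106), [338, 303, 10, 18], array([ 610.6, -182.3,   24.7,  118.4]))
(np.int32(135), [357, 368, 11, 21], array([ 605. , -339.4,   17.4,  119. ]))
(np.int32(71), [371, 403, 13, 13], array([ 612.3, -407.2,   11.9,  125.1]))
tab 96 [ 551.88808919 -208.78502067   89.25611875] [ 548.2026038  -231.66436931   60.05985808] [ 557.9833958  -188.7878427   105.34912487]
walls ((622.1116333007812, -212.76441955566406), (338.2608947753906, 81.13189697265625), 88.58308410644531)
(np.int32(86), [414, 247, 17, 8], array([ 613. , -171.7,   21.1,  120.1]))
(np.int32(98), [476, 252, 18, 8], array([ 606.7, -334.9,   21.4,  120.2]))
```

View pics/crop13side.png

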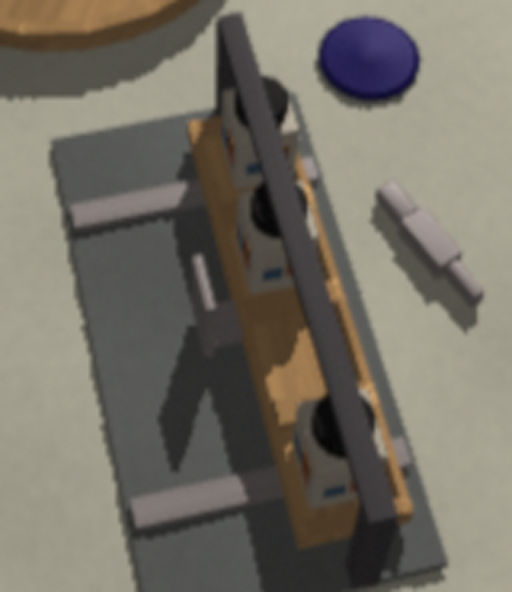

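View pics/crop13top.png

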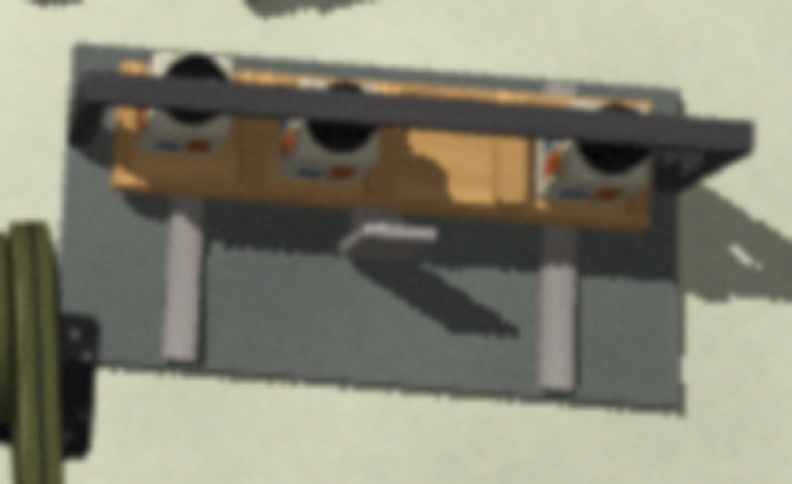

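The crops show the carriage under the keeper bar. Its walls are centred at x = 622 against the keeper's 620.5, and the tab face is at 548 mm. Three upright canisters sit beneath the bar, with caps at 119 to 120 mm. The rondel and hammer head look undisturbed and the robot is clear of everything, so I'll hand the job in.

```bash
python3 - <<'E'
from h import *
print(manip.job_done())
E
```

```text
the job is handed in; nothing more can be done
None
```

I handed the job in at about 35 s. All three canisters present are capped and stand in bays 1, 3 and 4, and the carriage is home under the keeper bar. No verdict was reported.

- **Caps:** all three are home, with cap tops at 119–120 mm, which matches a canister on the 30 mm bay floor.
- **Carriage:** the row lies within about 2 mm of the keeper bar. The push force fell to zero as the detent drew the carriage away from the finger.
- **Bystanders:** the pictures show none of them visibly shifted. I judged that by eye and did not measure it. The robot was clear of everything at hand-in.
- **Knocked canister:** after I released the one in bay 4, it shifted about 12 mm inwards and nudged the carriage by about 3 mm. I left it there: it was upright on the floor, 9–11 mm off the row's line (limit 14 mm) and about 130 mm along it (limit 140 mm).
- **Limits of the last check:** the keeper bar partly hid the canisters, so I confirmed their height but did not remeasure their offsets. The two cameras differ by 2–3 mm, and by up to 10 mm along y in one partly hidden view.

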